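# Ready the chopping board on the serving ledge

### The job

With the fingertips only, push the thin white chopping board that lies loose on the wooden ledge: bring its long edge flush along the raised back lip, and slide it along the ledge until about 4 cm of it sticks out past the end on whose side the shallow open tray stands, so that the cook can take it there by its edge. Push it only: do not pinch or lift it, do not let it fall off, and leave all the other things where they are.

Things in the scene. Friction and masses are not known exactly. Their poses are not given: they have to be found in the camera images.
- ledge: Fixed low wooden riser, 320 mm deep (its x) by 400 mm long (its y); origin at the centre of its underside, flat top 60 mm above the table. Its x points away from the robot (within 0.12 rad). A lip (see lip_mid) runs along the top; the board lies on the 200 mm strip before it, a jar and a jug stand behind it. Both ends (local y = +200 and -200 mm) are open, without a stop.
- lip_mid (a point): Point at the middle of the ledge's length, at the foot of the front face (facing the robot) of the dark wooden lip, on the ledge's top: local (40, 0, 60) mm of the ledge, axes as the ledge. The lip runs the whole length of the ledge, 15 mm wide and 15 mm high.
- board: Loose thin white plastic chopping board, a plain rectangle 120 mm (its x) by 220 mm (its y), 8 mm thick, about 0.2 kg, lying flat on the ledge; origin at the centre of its underside. It starts within the ledge's length, 28 to 50 mm short of its place at the lip and up to 0.2 rad askew. It slides on the wood with ordinary dry friction (1 to 2 N).
- tray: Loose shallow open rectangular tray of plain steel, 200 x 130 mm and 50 mm high, origin at the centre of its underside; stands on the table beyond one end of the ledge, to the left (+y) or the right (-y): it tells which end the board must overhang. Leave it alone.
- tub: Loose deep rectangular tub of blue plastic with folded towels, 210 x 150 mm and 120 mm high, origin at the centre of its underside; stands on the table beyond the other end. Leave it alone.
- jar: Closed jar, 68 mm across and 115 mm high, on the ledge's strip behind the lip, in the half to the robot's right; origin at the centre of its underside. Leave it alone.
- jug: Clear measuring jug with a handle, 72 mm across and 85 mm high, on the ledge's strip behind the lip, in the half to the robot's left; origin at the centre of its underside. Leave it alone.
- spoon: Steel spoon, 170 mm long, lying on the table in front of the ledge, to the robot's right. Leave it alone.
- bowl: White bowl, 110 mm across and 50 mm high, on the table in front of the ledge, to the robot's left; origin at the centre of its underside. Leave it alone.

How it is judged:
By the outcome, as a careful person would: the job done as asked, in the order asked, and still so for the second after the job is handed in, with the robot touching nothing.
It also fails if it takes over 54 s, if anything falls off the work surface, if the arm or the gripper's body presses on something with over 40 N, if the wrist force passes 120 N, or if a joint passes its speed limit or range.

### The arm

A 7-joint arm with a two-finger parallel gripper is mounted at the origin on the work surface. World frame = base frame: x ahead of the robot, y to its left, z up, the work surface at z = 0. Lengths are in m, angles in rad, forces in N, time in s.
With the tool pointing down it reaches from about 0.4 to 0.9 m from the base axis. Payload 5.5 kg.
Tool frame: the origin (TCP) lies midway between the tips of the shut fingers; the grasp point (between the pads) lies 19 mm behind it (manip.grip_depth is the distance from the TCP to the grasp point, in m); z points along the fingers, y is the line along which they close (so a half turn about z gives the same grasp; the last joint's range is limited). The gripper opens to 92 mm and grips with 3 to 60 N. Pads are 19 mm wide; open, the fingers measure 130 mm over their backs; the gripper's body (75 mm by 190 mm) begins 47 mm behind the grasp point.
Start: joints at [-0.88, 0.501, -0.427, 1.55, 0.221, 1.138, -0.21], TCP at [0.27, 0.591, 0.227] pointing down, gripper open.
Joint ranges: [-2.88, 2.88], [-0.31, 2.03], [-1.54, 1.56], [0.2, 2.42], [-1.41, 4.55], [0.19, 2.02], [-2.57, 2.57]. Speed limits (rad/s): [2.57, 2.57, 3.14, 3.14, 3.14, 3.14, 3.14].

### API

Orientations are given as a unit quaternion [x, y, z, w].
In Python, from bench import manip, effector, viewer gives the robot as it stands. Calls block until the motion is done:
- manip.move_pose(position, orientation): joint-space move of the TCP to a pose.
- manip.servo_line(position, ori=None, vel=0.15): straight line of the TCP; ori=None keeps the orientation; vel is the mean speed in m/s.
- manip.movej(angles): joint-space move.
- effector.open_jaws() and effector.close(f_grip=None): open the fingers fully, or close them until they stop; f_grip is the grip in N (None keeps the last).
- manip.sleep(seconds).
- manip.solve_ik(position, orientation): joint angles nearest the present ones, or None.
- viewer.get_image(name): name is "scene" or "top" or "wrist"; returns the picture (400x640x3 uint8, red, green, blue); there is no depth.
- viewer.get_calibration(name): a dict with "vfov" (degrees; the focal length in pixels is half the picture's height over the tangent of half this angle, whatever the lens; pixels are square), "cx", "cy" (the principal point, pixels), "eye" and "attitude" of the camera in the world. Camera axes: x right, y down, z forward; pixel columns grow to the right and rows downward; lengths in m; the calibration is good to about 2 mm. A picture is of the moment at which its call begins: read the wrist's pose just before it. get_calibration takes no time and is no camera call; for the wrist camera it gives the pose at the moment of the call.
A pose or a line that the arm cannot do raises manip.PlanningError and nothing moves.
- manip.hand_in(): hands the job in; it is judged then, once.
Readings, each from a call of its own:
- manip.current_clock(): time.
- manip.current_q(): joint angles.
- manip.current_joint_velocities(): joint speeds.
- manip.current_tau(): joint torques, N m.
- manip.current_tool_pos(): TCP position.
- manip.current_tcp_rot(): TCP orientation.
- manip.current_force(): force on the tool from outside, world axes, zero at the start.
- manip.current_wrist_torque(): the same for the moment, N m.
- manip.current_finger_gap(): finger opening in m.
- manip.current_gripper_force(): force on a finger pad.
Only numpy, scipy, OpenCV 4.12 (cv2) and the standard library are available. Lean on these libraries where they do the work, as an engineer would, in place of code of your own. Each camera call takes 0.05 s, during which the arm holds its last target. There are 200 camera calls.

## Working session

There is one attempt and no reset: what is moved stays moved. The work goes in short steps, each a Python script; the robot and the scene stay as the last script left them, time stands still between calls to the robot, and variables do not carry over. Pictures are saved under pics/ and viewed, at most 10 in all, crops included, and the job is handed in when it is done.

```bash
mkdir -p pics; ls
python3 - <<'E'
from bench import manip, effector, viewer
import cv2
for n in("top","scene"):
    cv2.imwrite(f"pics/{n}0.png",viewer.get_image(n)[:,:,::-1]); print(n,viewer.get_calibration(n))
print(manip.current_clock(),manip.current_tcp_rot(),manip.current_tool_pos())
E
```

```text
pics
top {'vfov': 43.937935289038265, 'cx': 330.34403705041564, 'cy': 199.64332600225336, 'eye': array([ 0.4166457 , -0.00420806,  1.32824856]), 'attitude': array([-0.69689715,  0.71581555, -0.02586837,  0.03568324])}
scene {'vfov': 49.54124096943365, 'cx': 316.12488230392387, 'cy': 208.5162654706249, 'eye': array([ 1.1101835 , -0.22739664,  1.17500415]), 'attitude': array([ 0.80287053,  0.53513413, -0.14904846, -0.21636758])}
0.1 [ 2.12246651e-01  9.77215729e-01 -8.56673040e-04 -2.11524594e-04] [0.26943081 0.59082922 0.22576066]
```

View pics/top0.png

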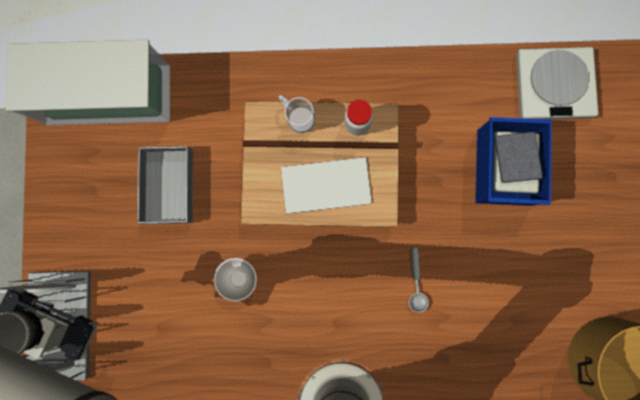

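View pics/scene0.png

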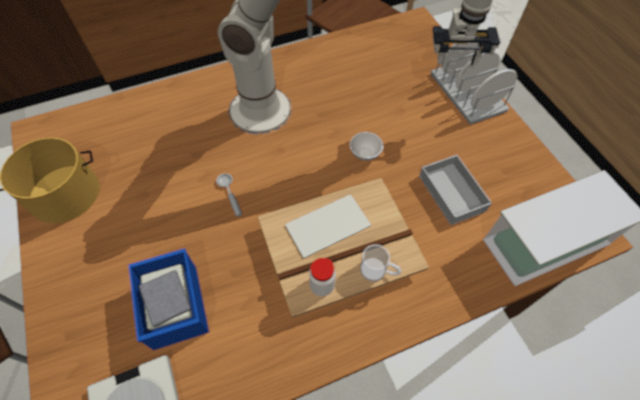

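The top view shows the board at about (327,185) on the ledge, which spans columns 242–398 with the lip at row ~145. The tray is at the left (165,185), so the board must overhang the +y end. The tub is at the right (515,160), and the scene view agrees.

```bash
cat > h.py <<'E'
import numpy as np, cv2
from scipy.spatial.transform import Rotation as R
from bench import manip, effector, viewer
def rays(c,px):
    f=200/np.tan(np.radians(c["vfov"])/2); px=np.atleast_2d(px).astype(float)
    d=np.c_[(px-[c["cx"],c["cy"]])/f,np.ones(len(px))]
    return R.from_quat(c["attitude"]).apply(d)
def onz(c,px,z):
    d=rays(c,px); e=np.array(c["eye"]); return e+d*((z-e[2])/d[:,2])[:,None]
def cross(c1,p1,c2,p2):
    a=rays(c1,p1)[0];b=rays(c2,p2)[0];e1,e2=np.array(c1["eye"]),np.array(c2["eye"])
    s=np.linalg.lstsq(np.c_[a,-b],e2-e1,rcond=None)[0]
    P,Q=e1+a*s[0],e2+b*s[1]; return (P+Q)/2,np.linalg.norm(P-Q)
def big(m,near):
    cs=[c for c in cv2.findContours(m.astype(np.uint8),cv2.RETR_EXTERNAL,cv2.CHAIN_APPROX_NONE)[0] if cv2.contourArea(c)>300]
    return max(cs,key=lambda c:cv2.pointPolygonTest(c,near,True))
def quad(c):
    "corners of a near-quadrilateral: lines fitted to each side, crossed"
    h=cv2.convexHull(c); e=.02
    q=cv2.approxPolyDP(h,e*cv2.arcLength(h,True),True)[:,0].astype(float)
    if len(q)!=4: return q
    P=c[:,0].astype(float); L=[]
    for i in range(4):
        a,b=q[i],q[(i+1)%4]; u=(b-a)/np.linalg.norm(b-a); t=(P-a)@u; n=np.abs((P-a)@[-u[1],u[0]])
        s=P[(n<2.5)&(t>6)&(t<np.linalg.norm(b-a)-6)]
        vx,vy,x,y=cv2.fitLine(s.astype(np.float32),cv2.DIST_HUBER,0,.01,.01).ravel()
        L.append(np.cross([x,y,1],[x+vx,y+vy,1]))
    r=[np.cross(L[i-1],L[i]) for i in range(4)]; return np.array([v[:2]/v[2] for v in r])
def white(im):
    h=cv2.cvtColor(im,cv2.COLOR_RGB2HSV); return (h[...,1]<60)&(h[...,2]>140)
E
python3 - <<'E'
from h import *
np.set_printoptions(precision=4,suppress=True)
C={n:viewer.get_calibration(n) for n in("top","scene")}
I={n:cv2.imread(f"pics/{n}0.png")[:,:,::-1].copy() for n in C}
q={}
for n,p in(("top",(327,185)),("scene",(327,226))):
    c=big(white(I[n]),p); q[n]=quad(c); W=onz(C[n],q[n],.068); 
    print(n,q[n].round(1).tolist(),W[:,:2].tolist(),"sides",np.linalg.norm(W-np.roll(W,-1,0),axis=1),"ctr",W.mean(0))
for a in q["top"]:
    A=onz(C["top"],a,.068)[0]
    b=min(q["scene"],key=lambda b:np.linalg.norm(onz(C["scene"],b,.068)[0]-A)); print(cross(C["top"],a,C["scene"],b))
h=cv2.cvtColor(I["top"],cv2.COLOR_RGB2HSV)
for r,c in((210,255),(230,255),(185,235),(185,245),(185,395),(185,402),(145,300),(141,300),(152,300)): print(r,c,h[r,c],I["top"][r,c])
# column profile through lip
for c in (255,300,385): print(c,I["top"][138:153,c].sum(1).tolist(), I["top"][218:232,c].sum(1).tolist())
print(I["top"][205,236:250].sum(1).tolist(),I["top"][205,390:405].sum(1).tolist())
E
```

```text
top [[365.3, 157.2], [371.0, 202.7], [285.9, 212.8], [281.0, 167.3]] [[0.6337062837366635, -0.08063511438973901], [0.5162545572755936, -0.09137114924606957], [0.4963163387096253, 0.1260828312397435], [0.6138121753331736, 0.13645201085959374]] sides [0.1179 0.2184 0.118  0.218 ] ctr [0.565  0.0226 0.068 ]
scene [[350.2, 193.8], [370.9, 224.8], [303.1, 257.7], [284.4, 223.9]] [[0.4976208524507524, 0.1287291567348173], [0.6173680243265841, 0.13908310951368055], [0.6377161522133128, -0.08008423333234801], [0.5177971485096413, -0.09084143804203149]] sides [0.1202 0.2201 0.1204 0.2205] ctr [0.5676 0.0242 0.068 ]
(array([ 0.635 , -0.0801,  0.0622]), np.float64(0.0017579483696620291))
(array([ 0.5166, -0.091 ,  0.066 ]), np.float64(0.0009660036676976844))
(array([0.4969, 0.1275, 0.0673]), np.float64(0.0029096040755383764))
(array([0.6151, 0.1386, 0.064 ]), np.float64(0.0036447894867263258))
210 255 [ 18 117 201] [201 163 109]
230 255 [ 12 166 132] [132  79  46]
185 235 [ 12 166 141] [141  85  49]
185 245 [ 16 119 203] [203 158 108]
185 395 [ 16 122 192] [192 148 100]
185 402 [ 12 176  90] [90 52 28]
145 300 [ 11 176  61] [61 34 19]
141 300 [ 13 146 103] [103  69  44]
152 300 [ 16 125 178] [178 137  91]
255 [467, 421, 289, 172, 145, 150, 145, 123, 214, 360, 434, 441, 442, 437, 414] [440, 441, 465, 454, 452, 426, 329, 265, 256, 251, 259, 257, 257, 255]
300 [430, 420, 352, 216, 135, 130, 124, 114, 136, 260, 372, 417, 409, 406, 406] [431, 430, 424, 416, 423, 427, 380, 316, 288, 261, 274, 269, 267, 281]
385 [455, 466, 479, 433, 292, 152, 136, 138, 121, 117, 206, 357, 419, 425, 438] [447, 422, 416, 428, 441, 473, 453, 422, 323, 268, 250, 251, 263, 255]
[270, 257, 261, 241, 257, 332, 449, 476, 469, 472, 471, 475, 468, 468] [474, 473, 465, 476, 463, 469, 441, 350, 231, 186, 194, 196, 190, 188, 199]
```

Run:
```python
from h import *
np.set_printoptions(precision=4,suppress=True)
C=viewer.get_calibration("top"); I=cv2.imread("pics/top0.png").sum(2).astype(float)
def edge(v,a,lo,hi):   # first crossing of mid level
    t=(lo+hi)/2; s=np.sign(v-t); k=np.flatnonzero(s[1:]!=s[:-1])
    if len(k)!=1: return None
    k=k[0]; return a+k+(t-v[k])/(v[k+1]-v[k])
def fit(P,z):
    W=onz(C,np.array(P),z)[:,:2]; vx,vy,x,y=cv2.fitLine(W.astype(np.float32),cv2.DIST_HUBER,0,.001,.001).ravel()
    d=np.array([vx,vy]); return np.array([x,y]),d,len(P),np.abs((W-[x,y])@[-vy,vx]).mean()
lip=[(c,e) for c in range(248,394) if (e:=edge(I[145:153,c],145,130,420))]
fr=[(c,e) for c in list(range(248,394)) if (e:=edge(I[219:232,c],219,265,440))]
le=[(e,r) for r in range(155,218) if (e:=edge(I[r,236:249],236,260,470))]
ri=[(e,r) for r in range(155,218) if (e:=edge(I[r,391:406],391,190,465))]
for n,P in(("lip",lip),("front",fr),("left",le),("right",ri)):
    p,d,k,s=fit(P,.06); 
    if n in("lip","front"): d*=np.sign(d[1]); y=np.arctan2(-d[0],d[1])
    else: d*=np.sign(d[0]); y=np.arctan2(d[1],d[0])
    print(n,p,"yaw",y,k,s)
```

```text
lip [0.6641 0.0334] yaw -0.045239523 145 0.00022539266465020725
front [0.4642 0.039 ] yaw -0.0433652 146 0.0005382942569360379
left [0.5512 0.2397] yaw -0.046965733 63 0.0005990523196570834
right [ 0.5737 -0.1617] yaw -0.04718991 63 0.000324616662032427
```

```bash
cat >> h.py <<'E'
PSI=-.0455; ux=np.array([np.cos(PSI),np.sin(PSI)]); uy=np.array([-ux[1],ux[0]])
O=ux*.6619+uy*.0643   # lip_mid
Q=np.array([-np.sin(PSI/2),np.cos(PSI/2),0,0])
def P(x,y,z): return np.r_[O+ux*x+uy*y,z]
def loc():
    p=np.array(manip.current_tool_pos()); d=p[:2]-O; return np.array([d@ux,d@uy,p[2]])
def F():
    f=np.array(manip.current_force()); return np.array([f[:2]@ux,f[:2]@uy,f[2]])
E
python3 - <<'E'
from h import *
np.set_printoptions(precision=4,suppress=True)
p=np.array(manip.current_tool_pos())
manip.servo_line(p+[0,0,.06],vel=.25)
manip.move_pose(P(-.185,-.015,.16),Q); print(manip.current_clock(),loc(),F())
cv2.imwrite("pics/w1.png",viewer.get_image("wrist")[:,:,::-1])
manip.servo_line(P(-.185,-.015,.075),vel=.15); print(manip.current_clock(),loc(),F())
for z in (.068,.064):
    manip.servo_line(P(-.185,-.015,z),vel=.03); print(manip.current_clock(),loc(),F())
cv2.imwrite("pics/t1.png",viewer.get_image("top")[:,:,::-1])
E
```

```text
2.6833 [-0.1847 -0.0139  0.1601] [-0.2653 -0.4553  0.0586]
3.45 [-0.1845 -0.0147  0.0754] [0.3    0.1905 0.2579]
3.8333 [-0.1849 -0.0151  0.0682] [-0.0124 -0.4578  0.0706]
4.1167 [-0.1852 -0.0151  0.0638] [ 0.3944 -0.7135  0.055 ]
```

View pics/w1.png

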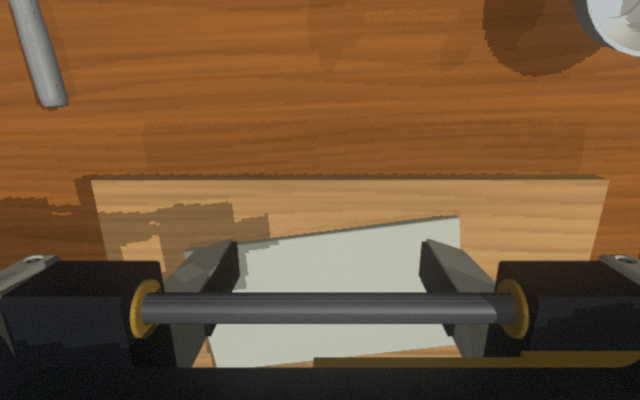

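The wrist view shows the board's front edge running from (190,250) to (458,217) and the ledge's front edge at row 178. With the tips lowered to z = 0.064 there is no contact force, so they are in front of the board.

Run:
```python
from h import *
np.set_printoptions(precision=4,suppress=True)
manip.servo_line(P(-.139,-.015,.064),vel=.04); print(manip.current_clock(),loc(),F())
x=-.139
while x<-.118:
    x+=.0015; manip.servo_line(P(x,-.015,.064),vel=.03); f=F(); print(round(manip.current_clock(),2),loc(),f)
    if f[0]<-7: break
manip.sleep(.1); print(F(),loc())
cv2.imwrite("pics/t2.png",viewer.get_image("top")[:,:,::-1])
C=viewer.get_calibration("top")
I=cv2.imread("pics/t2.png")[130:240,230:410]; cv2.imwrite("pics/t2c.png",cv2.resize(I,None,fx=4,fy=4))
```

```text
5.4667 [-0.1389 -0.0152  0.064 ] [-0.0715 -0.7677 -0.5581]
5.72 [-0.1374 -0.0151  0.064 ] [-1.1408 -0.0202  0.2455]
5.97 [-0.1358 -0.015   0.064 ] [-1.2299 -0.0394 -0.3682]
6.22 [-0.1342 -0.0149  0.064 ] [-1.5298  0.0949  0.0164]
6.47 [-0.1327 -0.0149  0.064 ] [ 0.0586  0.1207 -0.0124]
6.72 [-0.1313 -0.015   0.064 ] [-0.0328  0.3407  0.3147]
6.97 [-0.1307 -0.0151  0.0639] [-3.5209 -0.2951  2.234 ]
7.22 [-0.1305 -0.0152  0.0637] [-6.8137 -0.7778  5.5362]
7.47 [-0.1304 -0.0152  0.0634] [-10.0759  -0.435    6.742 ]
[-9.4279 -0.8498  5.824 ] [-0.1304 -0.0152  0.0634]
```

View pics/t2c.png

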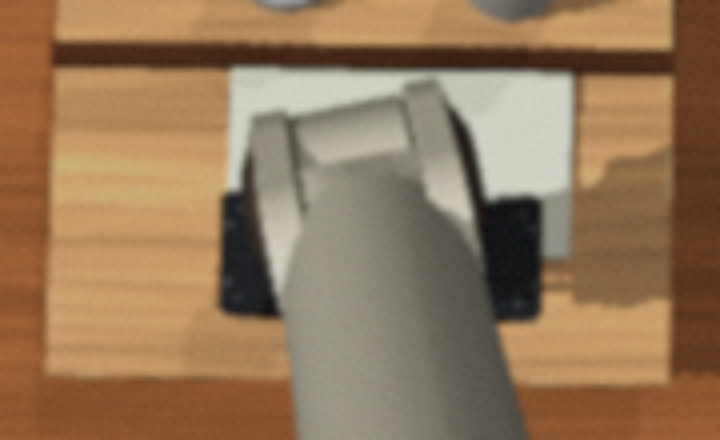

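The board's back edge now lies along the lip (crop row ~68, right end at crop column ~572). The force rose at -0.1304, against an expected -0.1295. Next I lift away, close the fingers and push along from the right end.

Run:
```python
from h import *
np.set_printoptions(precision=4,suppress=True)
manip.servo_line(P(-.15,-.015,.064),vel=.08)
manip.servo_line(P(-.15,-.015,.14),vel=.2)
effector.close(10); print(manip.current_finger_gap())
manip.servo_line(P(-.07,-.168,.14),vel=.2)
C=viewer.get_calibration("top"); I=viewer.get_image("top"); cv2.imwrite("pics/t3.png",I[:,:,::-1])
q=quad(big(white(I),(320,172))); W=onz(C,q,.068)[:,:2]-O
print(manip.current_clock(),q.round(1).tolist(),np.c_[W@ux,W@uy])
manip.servo_line(P(-.062,-.168,.075),vel=.15)
manip.servo_line(P(-.062,-.168,.064),vel=.04); print(manip.current_clock(),loc(),F())
I=viewer.get_image("wrist"); cv2.imwrite("pics/w3.png",I[:,:,::-1])
```

```text
0.00046124775228235373
11.0833 [[288.0, 147.0], [349.0, 148.0], [372.0, 180.0], [371.0, 194.0], [288.0, 193.0]] [[-0.0018  0.0834]
 [-0.0018 -0.0739]
 [-0.0838 -0.134 ]
 [-0.1198 -0.1319]
 [-0.121   0.0802]]
12.0917 [-0.0621 -0.168   0.064 ] [-0.3604  0.3116  0.7562]
```

View pics/w3.png

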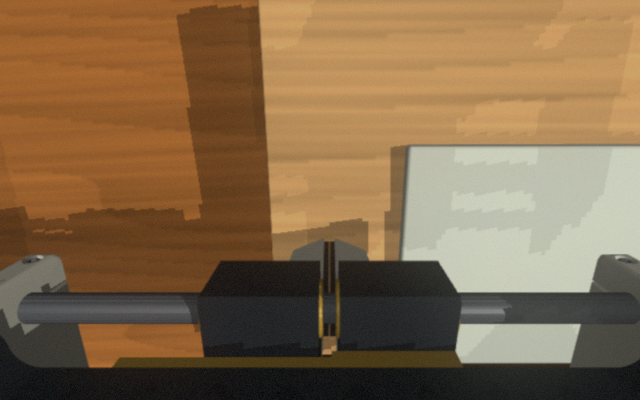

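View pics/t3.png

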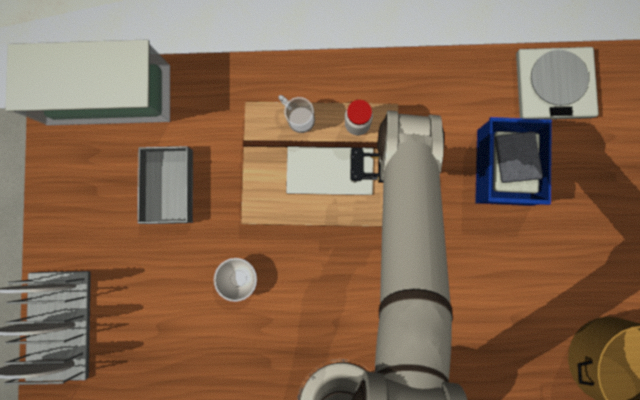

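The wrist view shows the shut fingers standing just right of the board's right edge (column ~402), on the ledge with a clear gap. The top view shows the board straight along the lip, its left edge at column 288. Now the push along.

Run:
```python
from h import *
np.set_printoptions(precision=4,suppress=True)
for y in (-.145,-.12,-.08,-.04,-.015):
    manip.servo_line(P(-.061,y,.064),vel=.05); print(round(manip.current_clock(),2),loc(),F())
C=viewer.get_calibration("top"); I=viewer.get_image("top"); cv2.imwrite("pics/t4.png",I[:,:,::-1])
c=big(white(I),(270,172))[:,0]; 
W=onz(C,c,.068)[:,:2]-O; L=np.c_[W@ux,W@uy]
for lo,hi in((-.11,-.08),(-.08,-.05),(-.05,-.01)):
    m=(L[:,0]>lo)&(L[:,0]<hi); print("left edge",lo,L[m,1].max())
for lo in np.arange(.0,.22,.03):
    m=(L[:,1]>lo)&(L[:,1]<lo+.03); print("y",lo.round(2),"x range",L[m,0].min() if m.any() else 0,L[m,0].max() if m.any() else 0)
cv2.imwrite("pics/t4c.png",cv2.resize(I[120:240,210:410,::-1],None,fx=4,fy=4))
```

```text
12.75 [-0.0609 -0.1447  0.064 ] [ 0.0213  0.3053 -0.4752]
13.4 [-0.061  -0.1194  0.064 ] [-0.3171 -0.0883  0.0193]
14.35 [-0.0609 -0.0798  0.064 ] [-0.2551  0.6092 -0.9429]
15.3 [-0.061  -0.0398  0.064 ] [ 0.2505 -0.6712 -0.1534]
15.95 [-0.061  -0.0143  0.064 ] [-0.3276 -0.0156 -0.5661]
left edge -0.11 0.2142058971902045
left edge -0.08 0.213299843212307
left edge -0.05 0.21367161948705393
y 0.0 x range -0.2975883561007153 0.11489000914102333
y 0.03 x range -0.1968264256810571 0.12788922017365176
y 0.06 x range -0.12103922101711095 0.12769525802495366
y 0.09 x range -0.12168000892969554 0.13501571412445834
y 0.12 x range -0.1196573791198225 -0.0024469136703848156
y 0.15 x range -0.12016083353321379 -0.002914520069828628
y 0.18 x range -0.12071044257369835 -0.0009371096392705668
y 0.21 x range -0.11818134791492318 -0.0038932665489782485
```

View pics/t4c.png

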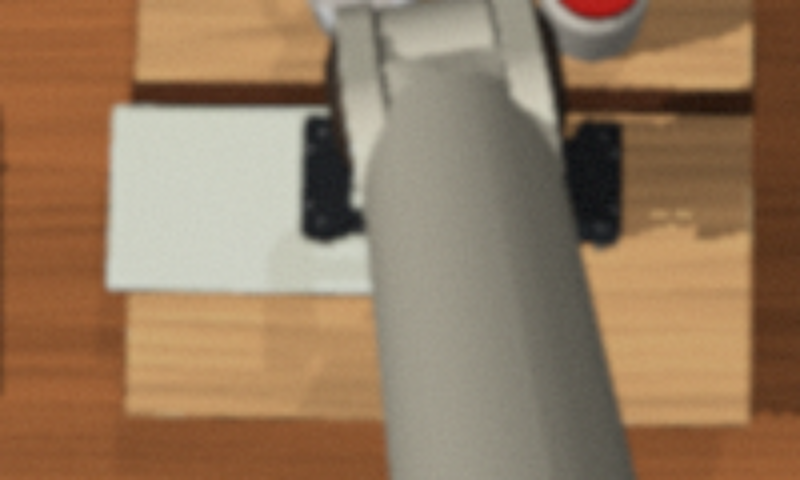

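The left edge sits at 0.215 with the board still along the lip (crop left edge at column ~110, ledge end ~130), so 25 mm remain. I finish the push, back off and check.

Run:
```python
from h import *
np.set_printoptions(precision=4,suppress=True)
manip.servo_line(P(-.061,.0107,.064),vel=.04); print(round(manip.current_clock(),2),loc(),F())
manip.servo_line(P(-.061,-.02,.064),vel=.08)
manip.servo_line(P(-.061,-.02,.15),vel=.2)
manip.servo_line(P(-.19,-.12,.2),vel=.25)
C=viewer.get_calibration("top"); I=viewer.get_image("top"); cv2.imwrite("pics/t5.png",I[:,:,::-1])
q=quad(big(white(I),(270,172))); W=onz(C,q,.068)[:,:2]-O
print(manip.current_clock(),q.round(1).tolist(),np.c_[W@ux,W@uy])
D=viewer.get_calibration("scene"); J=viewer.get_image("scene"); cv2.imwrite("pics/s5.png",J[:,:,::-1])
cv2.imwrite("pics/both.png",np.vstack([cv2.resize(I[100:240,190:420,::-1],(690,420)),]))
# lip foot and left end re-measured relative to board, same picture: gap rows between board and dark lip
for c in (240,255,270,285,300,315): print(c,I[140:156,c].astype(int).sum(1).tolist())
```

```text
16.79 [-0.0611  0.0111  0.064 ] [ 0.0262 -0.207  -0.1126]
18.7917 [[229.1, 146.7], [312.0, 147.4], [312.0, 193.2], [226.3, 191.6]] [[-0.0035  0.2357]
 [-0.0019  0.0214]
 [-0.1205  0.0187]
 [-0.1202  0.2386]]
240 [280, 298, 307, 285, 292, 336, 447, 547, 575, 590, 581, 585, 580, 583, 585, 583]
255 [269, 170, 144, 141, 132, 150, 289, 489, 571, 592, 583, 584, 588, 582, 590, 575]
270 [295, 179, 138, 142, 136, 135, 285, 494, 574, 586, 589, 587, 580, 584, 582, 588]
285 [282, 177, 126, 121, 113, 119, 283, 476, 548, 553, 575, 573, 586, 589, 579, 586]
300 [334, 219, 134, 108, 115, 120, 188, 380, 516, 566, 583, 591, 585, 580, 578, 589]
315 [425, 282, 152, 111, 129, 106, 106, 169, 273, 301, 278, 274, 263, 251, 236, 235]
```

View pics/both.png

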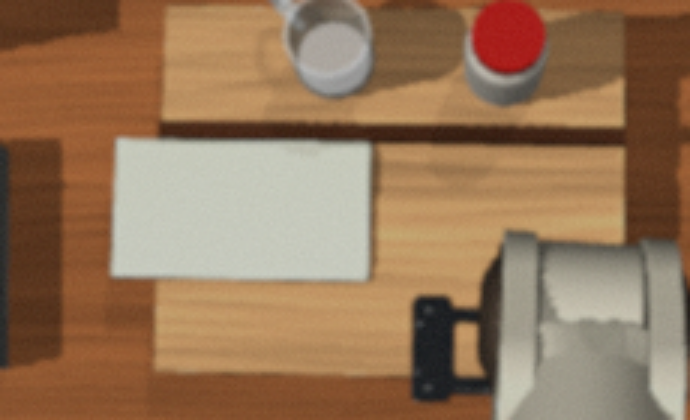

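View pics/s5.png

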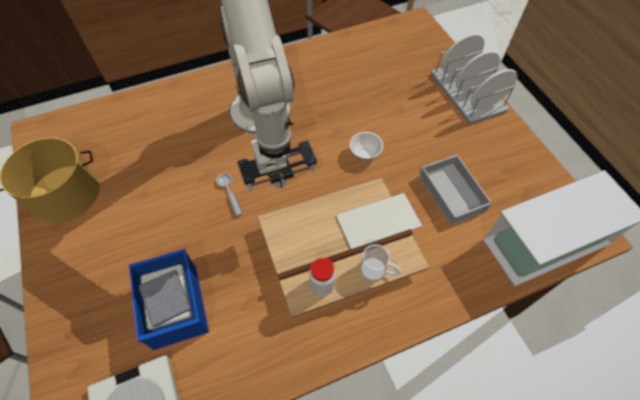

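The board sits with its back edge at the lip and about 38–39 mm past the left end; every other object is in place. The left end may be up to 1.5 mm off the lip, so I give a light seating push along the front edge, then check.

Run:
```python
from h import *
np.set_printoptions(precision=4,suppress=True)
effector.open_jaws()
manip.servo_line(P(-.155,.12,.15),vel=.25)
manip.servo_line(P(-.152,.12,.075),vel=.15)
manip.servo_line(P(-.152,.12,.064),vel=.04); print(manip.current_clock(),loc(),F())
manip.servo_line(P(-.135,.12,.064),vel=.04)
x=-.135
while x<-.122:
    x+=.0015; manip.servo_line(P(x,.12,.064),vel=.03); f=F(); print(round(manip.current_clock(),2),loc(),f)
    if f[0]<-7: break
manip.servo_line(P(-.152,.12,.064),vel=.06)
manip.servo_line(P(-.152,.12,.15),vel=.2)
manip.servo_line(P(-.2,-.1,.22),vel=.25)
C=viewer.get_calibration("top"); I=viewer.get_image("top"); cv2.imwrite("pics/t6.png",I[:,:,::-1])
q=quad(big(white(I),(270,172))); W=onz(C,q,.068)[:,:2]-O
print(manip.current_clock(),q.round(1).tolist(),np.c_[W@ux,W@uy],F())
```

```text
22.5167 [-0.1521  0.12    0.0639] [-0.3429  0.6743 -0.9634]
23.34 [-0.1336  0.12    0.064 ] [ 0.0574 -0.0087 -0.1026]
23.59 [-0.1319  0.12    0.0641] [0.0421 0.0747 0.1445]
23.84 [-0.131   0.12    0.0639] [-2.1568  0.3079  0.2781]
24.09 [-0.1309  0.12    0.0636] [-5.2873  0.8079  3.4331]
24.34 [-0.1308  0.12    0.0635] [-9.4439 -0.3403  6.3976]
26.625 [[229.1, 147.0], [312.0, 147.0], [312.0, 193.2], [226.4, 191.6]] [[-0.0043  0.2358]
 [-0.0008  0.0214]
 [-0.1204  0.0187]
 [-0.1202  0.2383]] [-0.3924 -0.1697 -0.6461]
```

```bash
python3 -c "
from bench import manip
print(manip.hand_in())"
```

```text
the job is handed in; nothing more can be done
None
```

The job is handed in, and I got no verdict back: the board lies flush along the lip and sticks out about 39 mm past the left (tray-side) end, and nothing else appears to have moved.

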